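# Dig the spare remote out from behind the bottles and put it on the key reader

## Robot

A 7-joint arm with a two-finger parallel gripper is mounted at the origin on the work surface. World frame = base frame: x ahead of the robot, y to its left, z up, the work surface at z = 0. Lengths are in m, angles in rad, forces in N, time in s.
With the tool pointing down it reaches from about 0.425 to 0.95 m from the base axis. Payload 4.7 kg.
Tool frame: the origin (TCP) lies between the finger pads; the fingertips stand 25 mm ahead of it and the grasp point (between the pads) lies 6 mm ahead of it; x points along the fingers, z is the direction in which the jaws open and shut, and the axes are right-handed (so a half turn about x gives the same grasp; the last joint's range is limited). The gripper opens to 85 mm and grips with 20 to 120 N. Pads are 22 mm wide; open, the fingers measure 114 mm over their backs; the gripper's body (76 mm by 85 mm) begins 54 mm behind the grasp point. The pads swing forward as they close: fully open they stand 13 mm farther back than shut.
Start: joints at [-1.184, 0.469, -0.049, 1.532, 0.024, 1.141, -0.082], TCP at [0.273, 0.618, 0.256] pointing down, gripper open.
Joint ranges: [-2.59, 2.59], [-0.33, 1.99], [-1.39, 1.29], [0.1, 2.45], [-1.04, 4.18], [0.21, 1.99], [-2.66, 2.66]. Speed limits (rad/s): [2.57, 2.57, 3.14, 3.14, 3.14, 3.14, 3.14].

## Interface

Orientations are given as a 3x3 rotation matrix whose columns are the frame's x, y, z axes.
In Python, from rig import * gives the robot as it stands. Calls block until the motion is done:
- movep(position, orientation): joint-space move of the TCP to a pose.
- move_l(position, attitude=None, feed=0.15, until_force=None): straight line of the TCP; attitude=None keeps the orientation; feed is the mean speed in m/s. With until_force (N) it stops when the force on the tool has changed by that much, and returns True; else False.
- move_joints(angles): joint-space move.
- command_gripper(opening, newtons=None): finger opening in m; newtons is the grip in N (None keeps the last); returns when the fingers have stopped.
- sleep(seconds).
- inverse_kinematics(position, orientation): joint angles nearest the present ones, or None.
- sense(): the state.
- camera(name): name is "scene" or "top" or "wrist"; returns (picture, depth): 384x512x3 uint8, red, green, blue; 384x512 float32, m along the optical axis (not along the pixel's ray), 0 where there is no reading.
- camera_params(name): a dict with "K" (3x3 intrinsics, pixels), "dist" ([k1, k2, p1, p2, k3] as OpenCV has them; the pictures are not rectified), "position" and "rotation" of the camera in the world; the wrist camera has in their place "tool_from_camera" (4x4, takes a point from camera to tool coordinates, whose origin is the TCP and whose axes are the tool frame's). Camera axes: x right, y down, z forward; pixel columns grow to the right and rows downward; lengths in m; the calibration is good to about 2 mm. A picture is of the moment at which its call begins: read the wrist's pose just before it. camera_params takes no time and is no camera call.
A pose or a line that the arm cannot do raises Unreachable and nothing moves.
- finish_job(): hands the job in, once; it reports no verdict.
The state is a dict: "time_s": time; "joint_pos": joint angles; "qd": joint speeds; "joint_efforts": joint torques, N m; "position": TCP position; "tcp_rot": TCP orientation; "wrist_force": force on the tool from outside, world axes, zero at the start; "ft_torque": the same for the moment, N m; "finger_gap": finger opening in m.
Only numpy, scipy, OpenCV 4.12 (cv2) and the standard library are available. Lean on these libraries where they do the work, as an engineer would, in place of code of your own. Each camera call takes 0.05 s, during which the arm holds its last target. There are 200 camera calls.

## Task

Take the aerosol can, the squeeze bottle and the jar out of the caddy and stand them upright on the blue repair mat, then lift out the car remote that lies behind them and lay it flat on the key reader's bed, lengthwise and centred between the two end stops. With the remote on the reader, put the three containers back in the caddy, each upright in the very place it came from. Do not tip anything over, and leave the padlock and the lock cylinder in the caddy lying where they are.

Things in the scene. Friction and masses are not known exactly. Their poses are not given: they have to be found in the camera images.
- aerosol_center (a point): Aerosol can, upright, loose, 116 mm tall: bare metal cylinder with a grey band, 45 mm diameter up to 88 mm above its foot, then a shoulder and a black cap of 29 mm diameter. About 140 g. Point on its axis half-way up, 58 mm above its foot; z is up. Best gripped 70 to 80 mm above the foot, so that the cap fits below the gripper's palm and the palm stays over its neighbours.
- bottle_center (a point): White plastic squeeze bottle, upright, loose, rigid, 110 mm tall: cylinder of diameter 42 mm up to 80 mm above its foot, then a shoulder and a thin pointed nozzle. About 100 g. The point is on its axis half-way up, 55 mm above its foot; z is up along the axis. Best gripped round the cylinder 65 to 72 mm above the foot.
- jar_center (a point): Amber jar with black screw lid, upright, loose, a plain cylinder of diameter 50 mm and height 92 mm. About 180 g. The point is on its axis half-way up, 46 mm above its foot; z is up along the axis. Best gripped 65 to 75 mm above the foot.
- fob_center (a point): Silver car remote (key fob) lying flat, loose: rounded block 72 mm long (x), 38 mm wide (y), 18 mm thick, buttons on top, a small wire loop reaching 4 mm beyond its -x end. About 45 g. It lies on the caddy floor behind the containers, long side roughly along their row. Point at its centre, 9 mm above its underside; z is up. Grip it across its 38 mm width.
- caddy: Grey open tray, fixed: 160 mm (x) by 212 mm (y), walls 4 mm thick, 22 mm high, floor 5 mm above the bench. Origin mid-underside; -x is the front. The containers stand in a row on three flush round pads at x = -37, y = -62, 0, 62 mm (which on which varies): grip them front to back, along x. The remote lies behind, near x = 23, y = 0; padlock and lock cylinder lie in the back corners.
- mat: Blue repair mat, the side area, flat and fixed, 250 mm (its x axis) by 140 mm (its y axis), 4 mm thick. The origin is at the middle of its underside, level with the bench; z is up. It may lie to the left or right of the caddy, empty.
- reader: Key reader, fixed black box, 124 mm along x, flat top 24 mm above the bench from y = -55 to 75 mm. Its bed, a grey 88 x 50 mm rectangle outlined in copper, lies between two grey end stops at x = +-49 mm (46 wide, 8 high, 90 mm apart inside); its long sides are open. Origin below the bed's centre at bench level. The remote lies along x, either way round. Left or right of the caddy.
- padlock_center (a point): Bystander: brass padlock lying flat in a back corner of the caddy, body 34 x 34 x 18 mm with a steel shackle. The point is 9 mm above its underside, between body and shackle.
- lockcyl_center (a point): Bystander: steel lock cylinder lying on its side in the other back corner of the caddy, 60 mm long along its x axis, about 26 mm wide and 21 mm high. The point is at the middle of its length, 8.5 mm above its underside.
There are look-alikes about, which are no part of the job. What is shaped like the part that bears fob_center but green or pink is not meant.

How it is judged:
By the outcome, as a careful person would: the job done as asked, in the order asked, and still so for the second after the job is handed in, with the robot touching nothing.
It also fails if it takes over 128 s, if anything falls off the work surface, if the arm or the gripper's body presses on something with over 40 N, if the wrist force passes 120 N, or if a joint passes its speed limit or range.

## Working session

There is one attempt and no reset: what is moved stays moved. The work goes in short steps, each a Python script; the robot and the scene stay as the last script left them, time stands still between calls to the robot, and variables do not carry over. Pictures are saved under pics/ and viewed, about 12 in all and at most 16, crops included, and the job is handed in when it is done.

```bash
mkdir -p pics; ls; python3 - <<'E'
from rig import *
import cv2,numpy as np
np.set_printoptions(precision=4,suppress=True)
for n in ["top","scene"]:
    p,d=camera(n); cv2.imwrite(f"pics/{n}0.png",cv2.resize(p[:,:,::-1],(800,600),interpolation=cv2.INTER_CUBIC)); np.savez(f"{n}0.npz",p=p,d=d)
    c=camera_params(n); print(n,c)
print(camera_params("wrist")); s=sense(); print(s)
E
```

```text
pics
top {'K': array([[496.7965,   0.    , 261.0862],
       [  0.    , 496.7965, 191.9103],
       [  0.    ,   0.    ,   1.    ]]), 'dist': array([-0.0917,  0.    ,  0.    ,  0.    ,  0.    ]), 'position': array([ 0.3743, -0.0007,  1.0276]), 'rotation': array([[-0.023 , -0.9874,  0.1566],
       [-0.9997,  0.0211, -0.0136],
       [ 0.0101, -0.1569, -0.9876]])}
scene {'K': array([[402.9977,   0.    , 256.8428],
       [  0.    , 402.9977, 197.5997],
       [  0.    ,   0.    ,   1.    ]]), 'dist': array([-0.0882,  0.    ,  0.    ,  0.    ,  0.    ]), 'position': array([ 0.9935, -0.2399,  0.6873]), 'rotation': array([[ 0.4335,  0.6844, -0.5863],
       [ 0.901 , -0.3153,  0.2981],
       [ 0.0192, -0.6574, -0.7533]])}
{'K': array([[312.9791,   0.    , 259.0434],
       [  0.    , 312.9791, 185.3858],
       [  0.    ,   0.    ,   1.    ]]), 'dist': array([-0.0379,  0.    ,  0.    ,  0.    ,  0.    ]), 'tool_from_camera': array([[-0.0007, -0.3199,  0.9475, -0.118 ],
       [-0.0001, -0.9475, -0.3199,  0.0827],
       [ 1.    , -0.0003,  0.0006, -0.0003],
       [ 0.    ,  0.    ,  0.    ,  1.    ]])}
{'time_s': 0.1, 'joint_pos': array([-1.1839,  0.4694, -0.0486,  1.5336,  0.0241,  1.141 , -0.0823]), 'qd': array([-0.0017, -0.0007, -0.0009, -0.0026,  0.0005,  0.0012, -0.0027]), 'joint_efforts': array([  0.0008, -51.1515,  -0.0469, -23.8394,   0.0108,   0.0044,
         0.    ]), 'position': array([0.2725, 0.6171, 0.2553]), 'tcp_rot': array([[-0.0006, -0.9148,  0.4039],
       [-0.0017,  0.4039,  0.9148],
       [-1.    , -0.0001, -0.0018]]), 'wrist_force': array([0.1819, 1.1602, 0.1127]), 'ft_torque': array([-0.0392, -0.0339, -0.0066]), 'finger_gap': 0.0853170464144142}
```

View pics/top0.png

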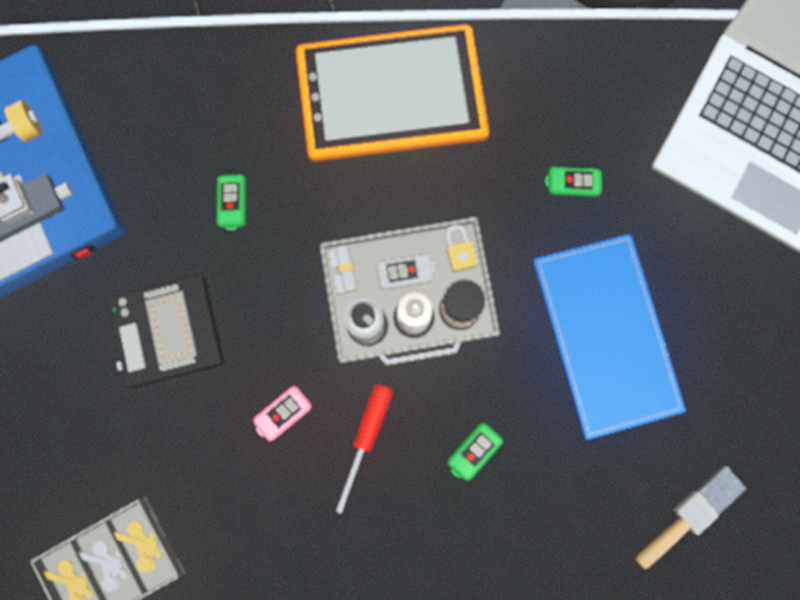

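View pics/scene0.png

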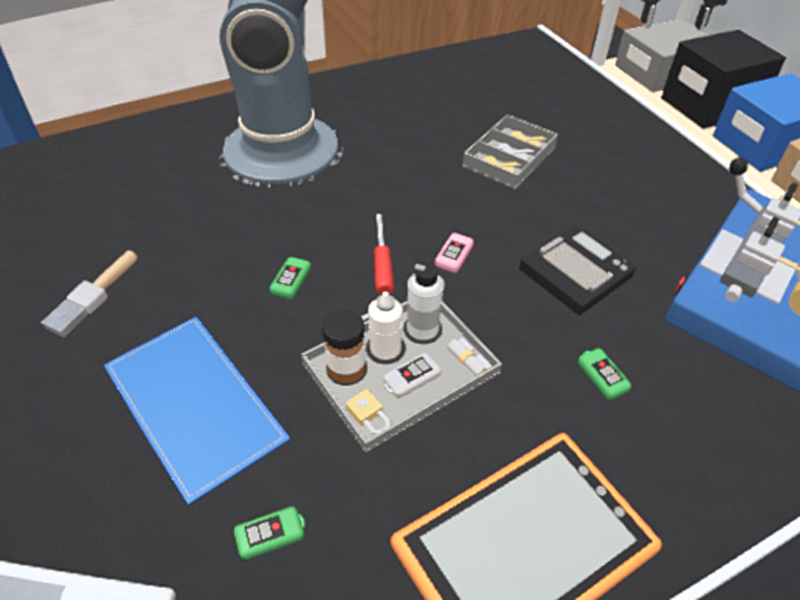

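Top view (800x600 pixels): the caddy is around (410,290). In its front row, left to right, are the aerosol can (365,320), the squeeze bottle (414,313) and the jar (462,303). The mat is at (610,335) and the reader at (165,330).

Remote-shaped things: silver (405,271) in the caddy, green (231,201), (574,181) and (475,451), and pink (282,413). Only the silver one fits fob_center, since it is silver and lies behind the containers. I'll confirm that in a crop.

```bash
cat > h.py <<'E'
import cv2,numpy as np
np.set_printoptions(precision=4,suppress=True)
def ray(uv,c,R=None,t=None):
    "world rays through pixels: origin, directions"
    R=c["rotation"] if R is None else R; t=c["position"] if t is None else t
    n=cv2.undistortPoints(np.asarray(uv,float).reshape(-1,1,2),c["K"],c["dist"])[:,0]
    return t,np.c_[n,np.ones(len(n))]@R.T
def plane(uv,c,z,R=None,t=None):
    o,d=ray(uv,c,R,t); return o+d*((z-o[2])/d[:,2])[:,None]
def cloud(d,c,R=None,t=None):
    h,w=d.shape; u=np.stack(np.meshgrid(np.arange(w),np.arange(h)),-1).reshape(-1,2)
    o,r=ray(u,c,R,t); return (o+r*d.reshape(-1,1)).reshape(h,w,3)
E
python3 - <<'E'
from rig import camera_params
from h import *
c=camera_params("top"); f=np.load("top0.npz"); p,d=f["p"],f["d"]
hsv=cv2.cvtColor(p,cv2.COLOR_RGB2HSV)
m=cv2.inRange(hsv,(100,120,120),(125,255,255)); m[:,:330]=0
k=max(cv2.findContours(m,0,1)[0],key=cv2.contourArea); b=cv2.boxPoints(cv2.minAreaRect(k)); P=plane(b,c,.004)
print("mat px",b,"\n",P, P.mean(0),np.linalg.norm(P[1]-P[0]),np.linalg.norm(P[2]-P[1]))
W=cloud(d,c)
for n,(u0,u1,v0,v1) in dict(aer=(215,252,185,222),bot=(250,282,182,217),jar=(278,315,175,215)).items():
    w=W[v0:v1,u0:u1].reshape(-1,3); w=w[(w[:,2]>.07)]; print(n,len(w),w.min(0),w.max(0),(w.min(0)+w.max(0))/2)
# fine: top discs
a=p[135:240,200:325]; r=p[170:255,65:145]
A=cv2.resize(a,None,fx=4,fy=4,interpolation=cv2.INTER_CUBIC); B=cv2.resize(r,None,fx=3.6,fy=3.6,interpolation=cv2.INTER_CUBIC)
o=np.zeros((430,800,3),np.uint8); o[:A.shape[0],:500]=A; o[:B.shape[0],505:505+B.shape[1]]=B
cv2.imwrite("pics/crop1.png",o[:,:,::-1])
E
```

```text
mat px [[339.7516 164.9554]
 [404.8281 145.8153]
 [439.4937 263.6783]
 [374.4172 282.8185]] 
 [[ 0.5908 -0.1823  0.004 ]
 [ 0.63   -0.325   0.004 ]
 [ 0.3779 -0.3815  0.004 ]
 [ 0.3432 -0.2425  0.004 ]] [ 0.4855 -0.2828  0.004 ] 0.14800324797149558 0.25837566906609993
aer 479 [ 0.3743 -0.0007  0.0711] [0.5256 0.0632 1.0276] [0.45   0.0313 0.5494]
bot 384 [ 0.3743 -0.0422  0.0701] [ 0.5337 -0.0007  1.0276] [ 0.454  -0.0214  0.5489]
jar 600 [ 0.3743 -0.1088  0.0708] [ 0.5486 -0.0007  1.0276] [ 0.4615 -0.0547  0.5492]
```

View pics/crop1.png

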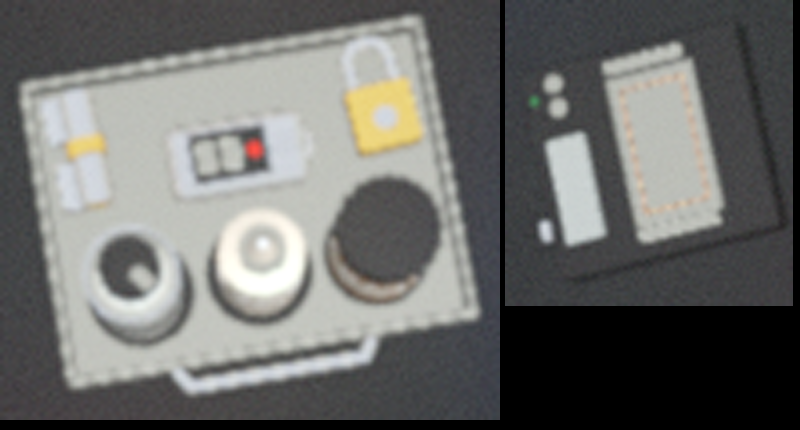

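The crop confirms the silver remote at crop (240,155), with its loop on the right; this is the target. The aerosol can, bottle and jar are at crop (137,280), (262,262) and (382,240). The caddy and end-stop corners are sharp enough to use for poses. Next I'll go for a wrist view over the caddy and one over the reader.

```bash
cat >> h.py <<'E'
def fit2(M,P):
    "rigid 2D fit: model xy -> world xy; returns origin, yaw, residuals"
    M=np.asarray(M,float);P=np.asarray(P)[:,:2];m,p=M.mean(0),P.mean(0)
    U,_,V=np.linalg.svd((M-m).T@(P-p)); R=V.T@np.diag([1,np.linalg.det(V.T@U.T)])@U.T
    return p-R@m, np.arctan2(R[1,0],R[0,0]), P-(M@R.T+p-R@m)
def rz(a): return np.array([[np.cos(a),-np.sin(a)],[np.sin(a),np.cos(a)]])
def att(a):
    "tool down, jaws along heading a"
    x=np.array([0,0,-1.]); z=np.array([np.cos(a),np.sin(a),0]); return np.c_[x,np.cross(z,x),z]
def wcam(s,c):
    T=c["tool_from_camera"]; return s["tcp_rot"]@T[:3,:3], s["position"]+s["tcp_rot"]@T[:3,3]
E
python3 - <<'E'
from rig import *
from h import *
c=camera_params("top")
f=lambda q,s,o:(np.array(q,float)+.5)/s-.5+o
cad=plane(f([(22,82),(418,17),(478,313),(72,388)],4,[200,135]),c,.022)
C,a,r=fit2([(.08,.106),(.08,-.106),(-.08,-.106),(-.08,.106)],cad); print("caddy",C,a,r*1e3)
rd=plane(f(np.array([(603,65),(680,42),(722,220),(643,243)])-[505,0],3.6,[65,170]),c,.032)
Q,b,r=fit2([(.053,.023),(.053,-.023),(-.053,-.023),(-.053,.023)],rd); print("reader",Q,b,r*1e3)
for n,px,z in [("aer",(128,266),.121),("bot",(262,243),.115),("jar",(384,228),.097),("fob",(240,157),.023)]:
    w=plane(f([px],4,[200,135]),c,z)[0,:2]; print(n,w,"caddy frame mm",rz(a).T@(w-C)*1e3)
cw=camera_params("wrist")
for n,(o,g) in dict(caddy=(C,a),reader=(Q,b)).items():
    for e in (0,np.pi/2,np.pi,-np.pi/2): print(n,e,inverse_kinematics(np.r_[o,.25],att(g+e)))
for n,o,g in (("reader",Q,b+np.pi/2),("caddy",C,a)):
    movep(np.r_[o,.28],att(g)); sleep(.3); s=sense(); p,d=camera("wrist")
    np.savez(f"w_{n}.npz",p=p,d=d,pos=s["position"],R=s["tcp_rot"]); print(s["time_s"],s["joint_pos"])
    cv2.imwrite(f"pics/w_{n}.png",cv2.resize(p,(768,576),interpolation=cv2.INTER_CUBIC)[:,:,::-1])
E
```

```text
caddy [ 0.55   -0.0159] 0.15435622382416295 [[ 0.833  -1.2529]
 [-1.2068  1.3485]
 [ 0.7202  1.0332]
 [-0.3465 -1.1287]]
reader [0.5037 0.2968] 0.252069811094422 [[-0.9088 -0.5121]
 [-0.0815 -0.0815]
 [ 0.8066  0.2951]
 [ 0.1838  0.2985]]
aer [0.5021 0.0415] caddy frame mm [-38.492   64.1482]
bot [ 0.5124 -0.0206] caddy frame mm [-37.8662   1.2132]
jar [ 0.521  -0.0791] caddy frame mm [-38.2845 -57.916 ]
fob [ 0.5713 -0.0123] caddy frame mm [21.637   0.2885]
caddy 0 [-0.4749  0.2904  0.5295  1.8645 -0.1694  1.031   0.2782]
caddy 1.5707963267948966 [-0.3183  0.2749  0.3319  1.8562 -0.1035  1.0272  1.7809]
caddy 3.141592653589793 [-0.8781  0.4471  1.1215  1.8822 -0.4526  1.0984 -2.5679]
caddy -1.5707963267948966 [-0.6272  0.3203  0.7309  1.8719 -0.2461  1.0409 -1.2124]
reader 0 [-0.7958  0.3283  0.244   1.7746 -0.09    1.0495 -0.2674]
reader 1.5707963267948966 [-0.5601  0.3285 -0.0568  1.7605  0.0211  1.0532  1.1985]
reader 3.141592653589793 [-0.3163  0.3536 -0.3707  1.7459  0.1436  1.0687  2.6582]
reader -1.5707963267948966 [-1.0291  0.3549  0.5511  1.7877 -0.2104  1.0577 -1.7205]
1.8667 [-0.5667  0.3028 -0.0496  1.7245  0.0163  1.1149  1.2028]
3.4167 [-0.348   0.2475  0.3633  1.8205 -0.0984  1.0912  0.2066]
```

View pics/w_caddy.png

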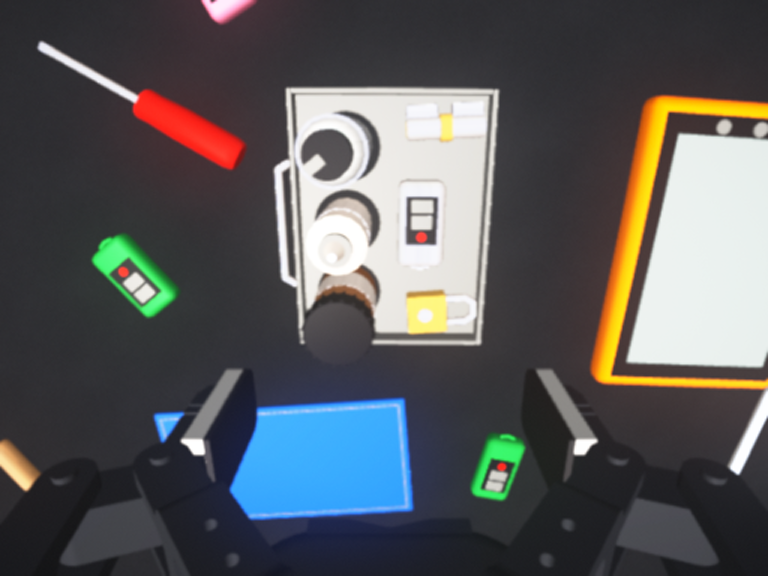

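View pics/w_reader.png

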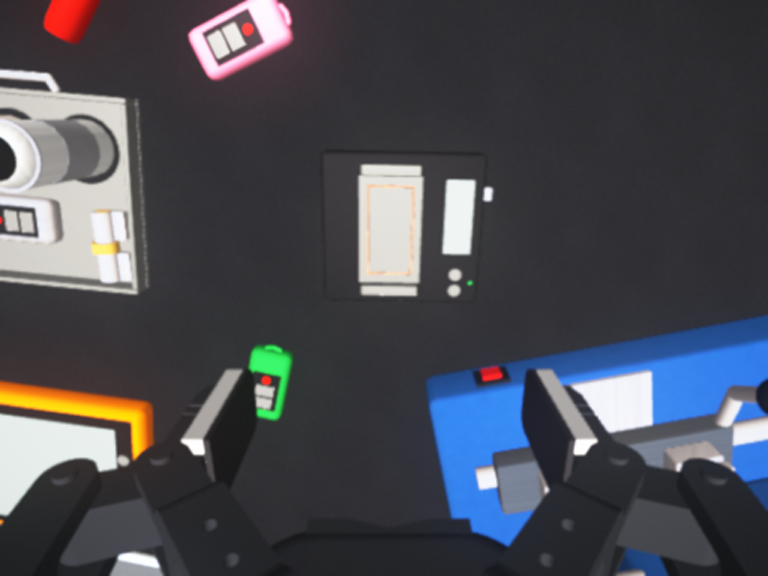

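The wrist views show the caddy corners at (287,89), (498,89), (481,344) and (302,343), and the reader's end stops spanning (361,165) to (417,296). I'll cross-check these against the top view, then take the jar out, and continue only if they agree.

```bash
cat > job.py <<'E'
from rig import *
from h import *
import json
H=dict(aer=.075,bot=.069,jar=.071)   # grip height above foot
ZT=.245                               # travel height of the TCP
def up(feed=.25,z=ZT):
    p=sense()["position"]; p[2]=z; move_l(p,feed=feed)
def over(xy,a,z=ZT): movep(np.r_[xy,z],att(a))
def pick(xy,a,foot,h,n=50):
    over(xy,a); move_l(np.r_[xy,foot+h+.006],feed=.2); command_gripper(.02,n)
    g=sense()["finger_gap"]; up(.2); return g
def place(xy,a,foot,h,feed=.3):
    move_l(np.r_[xy,ZT],att(a),feed=feed); z=foot+h+.006
    move_l(np.r_[xy,z+.008],feed=.15); hit=move_l(np.r_[xy,z-.003],feed=.02,until_force=4)
    zz=sense()["position"][2]; command_gripper(.085); up(.25); return hit,zz-z
E
python3 - <<'E'
from job import *
cw=camera_params("wrist")
def wp(n,px,z):
    f=np.load(f"w_{n}.npz"); R,t=wcam(dict(tcp_rot=f["R"],position=f["pos"]),cw)
    return plane((np.array(px,float)+.5)/1.5-.5,cw,z,R,t)
C,a,r=fit2([(-.08,.106),(.08,.106),(.08,-.106),(-.08,-.106)],wp("caddy",[(287,89),(498,89),(481,344),(302,343)],.022)); print("caddy",C,a,r*1e3)
Q,b,r=fit2([(-.053,-.023),(-.053,.023),(.053,.023),(.053,-.023)],wp("reader",[(361,165),(421,165),(417,296),(361,296)],.032)); print("reader",Q,b,r*1e3)
C=(C+[.55,-.0159])/2; a=(a+.1544)/2; Q=(Q+[.5037,.2968])/2; b=(b+.2521)/2
for n,px,z in [("aer",(327,153),.121),("bot",(336,253),.115),("jar",(339,327),.097),("fob",(422,224),.023)]:
    w=wp("caddy",[px],z)[0,:2]; print(n,w,rz(a).T@(w-C)*1e3)
m=np.array([.4855,-.2828]); ma=.238
S={n:list(C+rz(a)@[-.037,y]) for n,y in (("aer",.062),("bot",0),("jar",-.062))}
D={n:list(m+rz(ma)@[x,0]) for n,x in (("aer",.08),("bot",0),("jar",-.08))}
json.dump(dict(C=list(C),a=a,Q=list(Q),b=b,ma=ma,S=S,D=D),open("pose.json","w")); print(open("pose.json").read())
for n in D: print(n,[inverse_kinematics(np.r_[D[n],z],att(ma-np.pi/2)) is not None for z in (ZT,.08)])
if np.abs(C-[.55,-.0159]).max()<.004:
    print(pick(S["jar"],a,.005,H["jar"]),sense()["wrist_force"],sense()["time_s"])
    print(place(D["jar"],ma-np.pi/2,.004,H["jar"]),sense()["time_s"])
    p,_=camera("scene"); cv2.imwrite("pics/s1.png",cv2.resize(p,(640,480))[:,:,::-1])
E
```

```text
caddy [ 0.5522 -0.0148] 0.15372792034687097 [[ 0.9907 -0.6301]
 [-0.9171 -0.5425]
 [-0.4545  0.1867]
 [ 0.3809  0.986 ]]
reader [0.5063 0.2988] 0.24114615233042325 [[-0.1382  0.225 ]
 [-0.6078 -0.1625]
 [ 0.0264  0.2217]
 [ 0.7196 -0.2842]]
aer [0.5046 0.0433] [-36.9619  65.1147]
bot [ 0.5165 -0.0167] [-34.4447   4.0289]
jar [ 0.5237 -0.0751] [-36.2735 -54.7794]
fob [ 0.5759 -0.0085] [25.5185  2.9704]
{"C": [0.5511147184587306, -0.015361678791034991], "a": 0.1540639601734355, "Q": [0.5049869831657676, 0.29780483767076205], "b": 0.24662307616521162, "ma": 0.238, "S": {"aer": [0.5050387378701415, 0.0402261257419735], "bot": [0.5145529611166052, -0.02103952169618266], "jar": [0.5240671843630689, -0.08230516913433882]}, "D": {"aer": [0.5632449149690115, -0.26393924189060375], "bot": [0.4855, -0.2828], "jar": [0.4077550850309884, -0.30166075810939624]}}
aer [True, True]
bot [True, True]
jar [True, True]
0.04775183961673504 [ 0.519   1.006  -2.2718] 6.25
(True, np.float64(0.0020628365752289046)) 10.7333
```

View pics/s1.png

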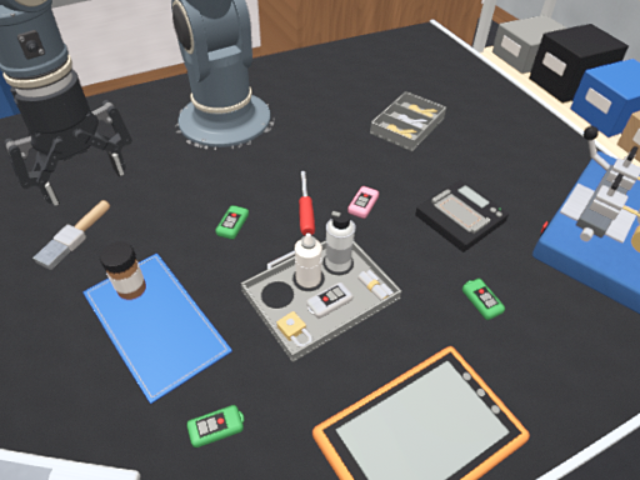

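The jar now stands on the mat, its foot near (130,288), but it looks closer to the mat's end than I planned and the gap read 47.8 mm rather than 50. I'll measure it, along with the bared pad.

```bash
python3 - <<'E'
from job import *
J=json.load(open("pose.json"))
print(sense()["position"])
p,_=camera("top"); np.savez("top1.npz",p=p)
s=sense(); w,_=camera("wrist"); np.savez("w1.npz",p=w,pos=s["position"],R=s["tcp_rot"])
q,_=camera("scene"); np.savez("s1.npz",p=q)
A=cv2.resize(p[140:290,270:450],(720,600),interpolation=cv2.INTER_CUBIC)[:430,:400] 
o=np.zeros((600,800,3),np.uint8)
o[:300,:400]=cv2.resize(p[135:241,210:351],(400,300),interpolation=cv2.INTER_CUBIC)
o[:300,400:]=cv2.resize(p[140:290,330:470],(400,300),interpolation=cv2.INTER_CUBIC) if 0 else cv2.resize(p[180:300,330:490],(400,300),interpolation=cv2.INTER_CUBIC)
o[300:,:400]=cv2.resize(q[190:280,60:180],(400,300),interpolation=cv2.INTER_CUBIC)
o[300:,400:]=cv2.resize(w,(400,300))
cv2.imwrite("pics/m1.png",o[:,:,::-1])
E
```

```text
[ 0.4066 -0.3002  0.2434]
```

View pics/m1.png

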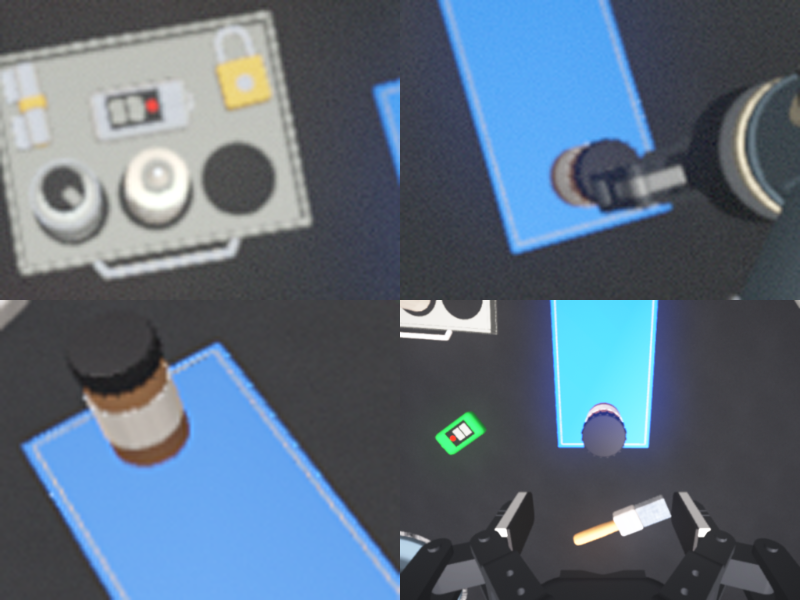

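```bash
python3 - <<'E'
from job import *
J=json.load(open("pose.json")); C,a=np.array(J["C"]),J["a"]; m=np.array([.4855,-.2828])
ct,cs,cw=[camera_params(n) for n in("top","scene","wrist")]
w=plane(np.array([(239,178)])/2.833+[210,135]-.3,ct,.005)[0,:2]; print("pad top",w,rz(a).T@(w-C)*1e3, "old C ->",rz(.1544).T@(w-[.55,-.0159])*1e3)
# scene: foot ellipse of the jar: leftmost (112,455)?, right (190,428), lowest (150,467) in crop; mat corners (222,345),(22,445)
f=np.load("w1.npz"); R,t=wcam(dict(tcp_rot=f["R"],position=f["pos"]),cw)
g=lambda x:np.array(x,float)*1.28-.5
lid=plane(g([(604-400,436-300)]),cw,.096,R,t)[0,:2]; mc=plane(g([(558-400,447-300),(649-400,447-300)]),cw,.004,R,t)[:,:2]
print("wrist lid",lid,"mat frame",rz(J["ma"]).T@(lid-m)*1e3,"mat end corners",(mc-m)@rz(J["ma"])*1e3)
g=lambda x:np.array(x,float)*.3+[60,100]
q=np.array([(150,466),(190,430)]); q=q*.3+[60,100]
print("scene foot px world",(plane(q,cs,.004)[:,:2]-m)@rz(J["ma"])*1e3, "mat end corners",(plane(np.array([(220,345),(22,445)])*.3+[60,100],cs,.004)[:,:2]-m)@rz(J["ma"])*1e3)
E
```

```text
pad top [ 0.5232 -0.0831] [-38.0161 -62.6759] old C -> [-36.8529 -62.3027]
wrist lid [ 0.4095 -0.3004] mat frame [-78.0099   0.8318] mat end corners [[-123.4504   71.9331]
 [-123.2452  -68.9986]]
scene foot px world [[-54.7927  -9.9831]
 [-64.6239  22.5776]] mat end corners [[-116.5871   70.704 ]
 [-120.4844  -67.8326]]
```

The jar stands 78 mm from the mat's centre, well inside it, and the pad agrees to 1 mm. My impression that it was off was only perspective. Next come the bottle and the can.

```bash
python3 - <<'E'
from job import *
J=json.load(open("pose.json")); a,ma=J["a"],J["ma"]
for n in ("bot","aer"):
    print(n,pick(J["S"][n],a,.005,H[n]),sense()["time_s"])
    print(place(J["D"][n],ma-np.pi/2,.004,H[n]),sense()["time_s"])
over(np.array(J["C"])+rz(a)@[.0,.0],a,.22); sleep(.2)
s=sense(); w,_=camera("wrist"); np.savez("w2.npz",p=w,pos=s["position"],R=s["tcp_rot"])
q,_=camera("scene"); p,_=camera("top"); np.savez("top2.npz",p=p)
o=np.zeros((600,800,3),np.uint8)
o[:,:]=cv2.resize(w,(800,600),interpolation=cv2.INTER_CUBIC); o[400:,550:]=cv2.resize(q[180:340,50:250],(250,200))
cv2.imwrite("pics/m2.png",o[:,:,::-1])
E
```

```text
bot 0.040556972227829995 14.5167
(True, np.float64(0.002010565254066815)) 19.075
aer 0.04373365033709527 22.65
(True, np.float64(0.0020609415965506805)) 27.1333
```

View pics/m2.png

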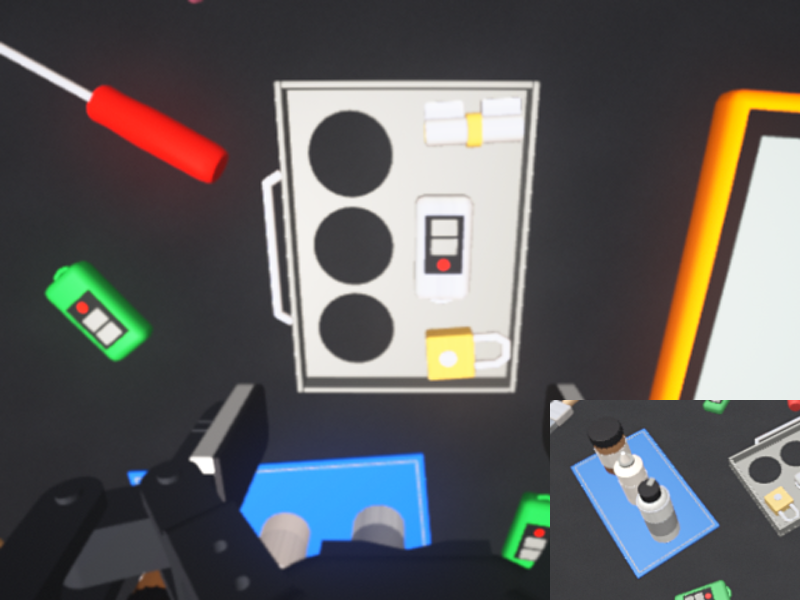

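All three containers stand upright on the mat. The fob outline is at (417..470, 195..298) and the pads are at (351,153), (354,246) and (357,327). I'll compute the fob pose relative to the pads, then pick it up and place it on the reader.

```bash
python3 - <<'E'
from job import *
J=json.load(open("pose.json")); C,a=np.array(J["C"]),J["a"]
cw=camera_params("wrist"); f=np.load("w2.npz"); R,t=wcam(dict(tcp_rot=f["R"],position=f["pos"]),cw)
g=lambda x:(np.array(x,float)+.5)*.64-.5
cf=lambda px,z:(plane(g(px),cw,z,R,t)[:,:2]-C)@rz(a)*1e3
print("pads",cf([(351,153),(354,246),(357,327)],.005))
E_=dict(left=[(416,215),(416,280)],right=[(471,215),(468,280)],top=[(432,194),(455,194)],bot=[(430,299),(455,299)])
for k,v in E_.items(): print(k,cf(v,.014))
v=f["p"]; hs=cv2.cvtColor(v,cv2.COLOR_RGB2HSV)
print(v[160,255:310:1].tolist()[:60:3])
# red button and display
r=((hs[...,0]<8)|(hs[...,0]>172))&(hs[...,1]>120); r[:,:260]=0; r[:,310:]=0; r[:100]=0; r[220:]=0
yx=np.argwhere(r).mean(0); print("red",yx/.64,cf([((yx[1]+.5)/.64-.5,(yx[0]+.5)/.64-.5)],.023))
b=(v.max(2)<70).astype(np.uint8); b[:,:264]=0;b[:,302:]=0;b[:120]=0;b[195:]=0
ys=np.argwhere(b); rect=cv2.minAreaRect(ys[:,::-1].astype(np.float32)); print("button panel",rect,cf([((rect[0][0]+.5)/.64-.5,(rect[0][1]+.5)/.64-.5)],.023))
q=cv2.boxPoints(rect); P=(plane(q,cw,.023,R,t)[:,:2]-C)@rz(a)*1e3; print(P)
E
```

```text
pads [[-35.9403  63.4995]
 [-36.1972   0.6853]
 [-36.2442 -60.5461]]
left [[  6.793   23.8323]
 [  6.9509 -21.5063]]
right [[ 43.4079  23.7362]
 [ 43.0821 -21.6297]]
top [[17.2524 37.6652]
 [32.362  37.6293]]
bot [[ 16.8521 -35.5553]
 [ 34.4514 -35.6196]]
[[238, 236, 232], [237, 235, 231], [237, 235, 231], [235, 232, 229], [240, 240, 241], [241, 242, 247], [82, 79, 82], [205, 201, 197], [235, 233, 229], [234, 232, 228], [234, 231, 227], [232, 231, 227], [209, 205, 200], [79, 75, 79], [241, 239, 244], [231, 226, 224], [231, 230, 225], [231, 229, 225], [231, 229, 225]]
red [264.0885 442.6562] [[24.7081 -7.7798]]
button panel ((0.0, 0.0), (0.0, 0.0), 0.0) [[-237.7261  154.6746]]
[[-237.7261  154.6746]
 [-237.7261  154.6746]
 [-237.7261  154.6746]
 [-237.7261  154.6746]]
```

Allowing for the pad bias, the fob is at caddy (24, 0) mm with no yaw relative to the caddy. I'll pick it up now.

```bash
python3 - <<'E'
from job import *
J=json.load(open("pose.json")); C,a,Q,b=np.array(J["C"]),J["a"],np.array(J["Q"]),J["b"]
F=C+rz(a)@[.0243,.0]
command_gripper(.06); over(F,a,.15)
print(move_l(np.r_[F,.05],feed=.2), move_l(np.r_[F,.033],feed=.06,until_force=6), sense()["position"])
command_gripper(.02,40); print("gap",sense()["finger_gap"],sense()["wrist_force"])
up(.2,.18); print("gap",sense()["finger_gap"])
p,_=camera("scene"); cv2.imwrite("pics/s3.png",cv2.resize(p[100:340,150:480],(660,480))[:,:,::-1])
if sense()["finger_gap"]>.03:
    move_l(np.r_[Q,.18],att(b+np.pi/2),feed=.25)
    move_l(np.r_[Q,.062],feed=.15); print(move_l(np.r_[Q,.049],feed=.02,until_force=3),sense()["position"])
    command_gripper(.07); up(.2,.25); print(sense()["time_s"])
    sleep(.2); s=sense(); w,_=camera("wrist"); np.savez("w3.npz",p=w,pos=s["position"],R=s["tcp_rot"])
    cv2.imwrite("pics/w3.png",cv2.resize(w[60:240,180:360],(720,720),interpolation=cv2.INTER_CUBIC)[:600,:,::-1])
E
```

```text
False False [ 0.5749 -0.0116  0.0328]
gap 0.03718147805669795 [ 0.7665 -0.4271  2.4863]
gap 0.03701998443432
True [0.5052 0.2979 0.0534]
36.375
```

View pics/w3.png

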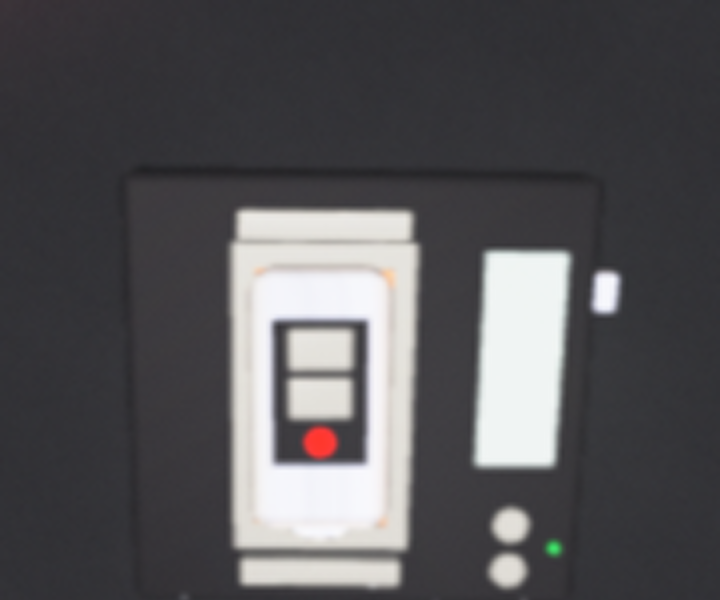

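```bash
python3 - <<'E'
from job import *
J=json.load(open("pose.json")); Q,b=np.array(J["Q"]),J["b"]
cw=camera_params("wrist"); f=np.load("w3.npz"); R,t=wcam(dict(tcp_rot=f["R"],position=f["pos"]),cw)
g=lambda x:(np.array(x,float)+.5)/4-.5+[180,60]
rf=lambda px,z:(plane(g(px),cw,z,R,t)[:,:2]-Q)@rz(b)*1e3
print("stop corners z32",rf([(237,210),(413,210),(240,585),(401,585)],.032).tolist(), rf([(237,210),(413,210),(240,585),(401,585)],.032).mean(0))
print("bed corners z24",rf([(231,243),(418,243),(233,550),(408,550)],.0245),rf([(231,243),(418,243),(233,550),(408,550)],.0245).mean(0))
print("fob edges L R T B z33",rf([(250,380),(392,380),(320,266),(320,526)],.033))
print("fob L edge slope",rf([(252,300),(254,490),(394,300),(387,490)],.033))
E
```

```text
stop corners z32 [[-52.366407048622335, -21.48893565290822], [-52.369445789629644, 24.677480369161024], [53.65324803853795, -22.760848909851617], [53.64890647033687, 23.72027924545222]] [0.6416 1.037 ]
bed corners z24 [[-42.9146 -23.7589]
 [-42.9176  26.7858]
 [ 45.6892 -25.0926]
 [ 45.6849  26.0669]] [1.3855 1.0003]
fob edges L R T B z33 [[ -7.0091 -18.7784]
 [ -7.0108  19.9302]
 [-37.8819   0.2883]
 [ 35.2188   0.3249]]
fob L edge slope [[-28.8564 -17.8783]
 [ 24.5058 -18.1931]
 [-28.8582  20.0669]
 [ 24.5033  19.112 ]]
```

The fob lies flat and aligned, but sits about 2.3 mm towards -x of the reader's centre. There is plenty of time, so I'll regrip and shift it, then look again.

```bash
python3 - <<'E'
from job import *
J=json.load(open("pose.json")); Q,b=np.array(J["Q"]),J["b"]
move_l(np.r_[Q,.07],feed=.2); move_l(np.r_[Q,.053],feed=.06,until_force=6); command_gripper(.02,40); print(sense()["finger_gap"])
N=Q+rz(b)@[.0023,.0004]
move_l(np.r_[Q,.058],feed=.05); move_l(np.r_[N,.058],feed=.03); print(move_l(np.r_[N,.050],feed=.02,until_force=3),sense()["position"])
command_gripper(.07); up(.2,.25); print(sense()["time_s"])
sleep(.2); s=sense(); w,_=camera("wrist"); np.savez("w4.npz",p=w,pos=s["position"],R=s["tcp_rot"])
cv2.imwrite("pics/w4.png",cv2.resize(w[60:240,180:360],(720,720),interpolation=cv2.INTER_CUBIC)[:600,:,::-1])
E
```

```text
0.03675872286095107
True [0.5073 0.2989 0.0534]
40.875
```

View pics/w4.png

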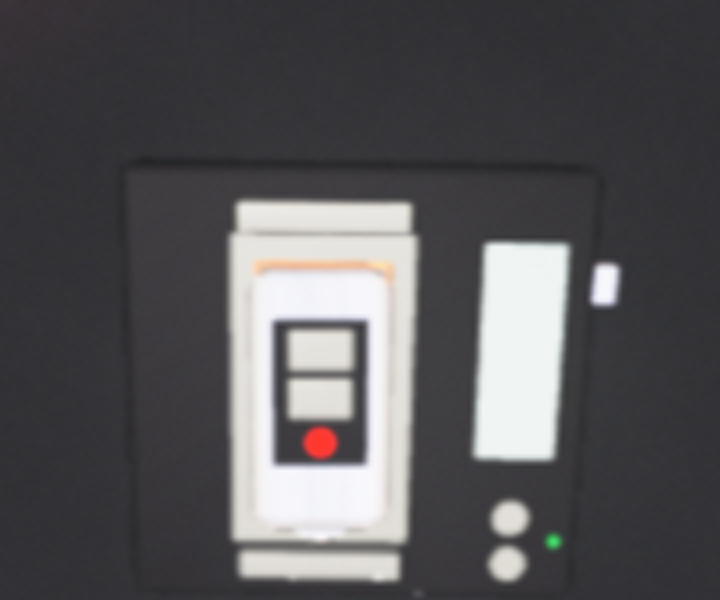

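The fob is now centred: it moved 8 px, which is 2.3 mm, as intended. Next I'll put the containers back.

```bash
python3 - <<'E'
from job import *
J=json.load(open("pose.json")); a,ma=J["a"],J["ma"]
command_gripper(.085)
for n in ("aer","bot","jar"):
    print(n,pick(J["D"][n],ma-np.pi/2,.005,H[n]),sense()["time_s"])
    print(place(J["S"][n],a,.005,H[n]),sense()["time_s"])
over([.42,.15],a,.3); sleep(.3)
q,_=camera("scene"); p,_=camera("top")
s=sense(); print(s["time_s"],s["wrist_force"]); np.savez("end.npz",p=p,q=q)
o=np.zeros((600,800,3),np.uint8)
o[:300]=np.hstack([cv2.resize(p[135:240,200:340],(400,300),interpolation=cv2.INTER_CUBIC),cv2.resize(p[160:265,65:205],(400,300),interpolation=cv2.INTER_CUBIC)])
o[300:]=np.hstack([cv2.resize(q[150:300,180:380],(400,300),interpolation=cv2.INTER_CUBIC),cv2.resize(q,(400,300))])
cv2.imwrite("pics/end.png",o[:,:,::-1])
E
```

```text
aer 0.04334996542721487 45.8
(True, np.float64(0.0009928296932744801)) 50.2917
bot 0.04078063408311021 53.9583
(True, np.float64(0.0008905751406713264)) 58.5417
jar 0.04815034431183707 62.0583
(True, np.float64(0.0009159186091067806)) 66.5667
67.9833 [ 0.392  -0.1651  0.1191]
```

View pics/end.png

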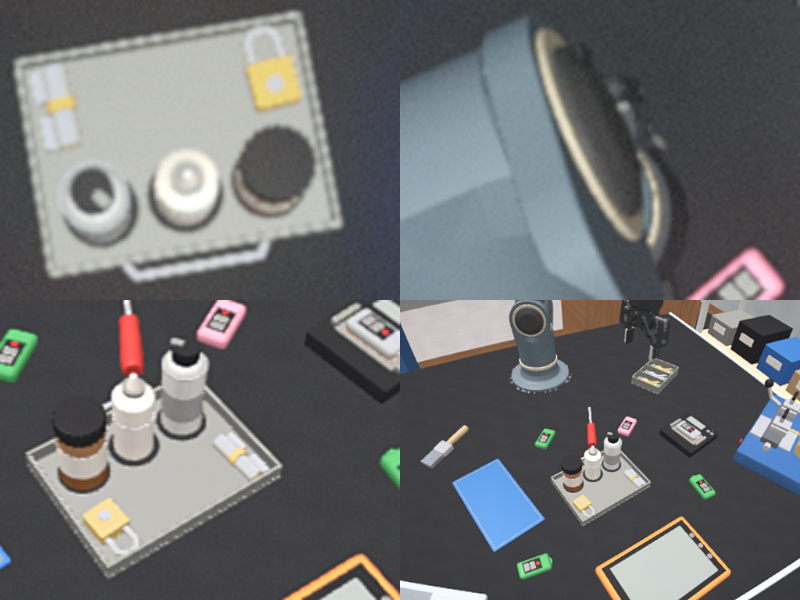

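The containers stand on their pads, the bystanders look untouched and the fob is on the reader. One numeric comparison with the first top view before I hand in.

```bash
python3 - <<'E'
from rig import *
from h import *
A=np.load("top0.npz")["p"]; B=np.load("end.npz")["p"]
g=lambda i,b:np.float32(cv2.cvtColor(i[b[2]:b[3],b[0]:b[1]],cv2.COLOR_RGB2GRAY))
for n,b in dict(aer=(219,250,188,222),bot=(251,280,184,218),jar=(279,313,176,213),padlock=(283,308,143,176),cyl=(208,230,155,190)).items():
    print(n,"shift px",cv2.phaseCorrelate(g(A,b),g(B,b),cv2.createHanningWindow((b[1]-b[0],b[3]-b[2]),cv2.CV_32F)))
finish_job()
E
```

```text
aer shift px ((0.051397067998559365, 0.1191008559736133), 0.9726882916357782)
bot shift px ((-0.00046344899661932004, -0.16411702808215978), 0.9166311697827445)
jar shift px ((-0.059049811220248216, -0.02094674489099546), 0.883156450258361)
padlock shift px ((0.8482314316089994, -0.019780944519723676), 0.9070404619640774)
cyl shift px ((0.07276208702769438, 0.09504654658892875), 0.9699519536009541)
the job is handed in; nothing more can be done
```

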